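# Stow the dial thermometer in its sheath tube

### The job

Put the dial thermometer away in its narrow steel tube: swing the keeper arm well clear of the tube, lift the thermometer out of the drying block, start its stem in the tube and let go of it while it still stands proud, then press the dial down until it sits fully home on the tube's rim. Finally swing the keeper arm back over the dial as far as its stop, and leave the T-handled skewer and everything else where they stand.

Things in the scene. Friction and masses are not known exactly. Their poses are not given: they have to be found in the camera images.
- thermo_head (a point): Centre of the dial thermometer's head: a steel disc 36 mm in diameter, 16 mm thick, with a flat white dial face on top and a round steel stem 7 mm thick and 86 mm long below. Loose, 50 g. The point is on the axis, 94 mm above the stem tip; z runs along the stem, up through the dial. It starts upright in either hole of the drying block, its head's underside about 40 mm above the block's top.
- thermo_tip (a point): Tip (lower end) of the thermometer's stem, on its axis, same axes as the head; the last 7 mm are tapered. At first about 10 mm above the worktop, 46 mm down in the drying block.
- thermo_seat (a point): Centre of the flat underside of the thermometer's head, 86 mm above the tip; this face comes to rest on the tube's rim.
- skewer: A skewer with a stem like the thermometer's (7 mm thick) but a dark wooden T-handle in place of a dial, 42 mm along its y, 13 mm thick, 14 mm high, centred 94 mm above the tip. Stands in the other hole of the drying block, 80 mm away. To be left alone. Origin at its tip, z up.
- stand: The drying block, light wood, 80 (x) x 130 (y) x 56 mm high, fixed; two upright holes 8.5 mm wide and 46 mm deep at y = -40 and +40 mm. Origin under its centre.
- tube_mouth (a point): Centre of the mouth of the upright steel tube, on the rim plane, 106 mm above the worktop; axes are those of the holder (z up). Bore 10 mm, tube 20 mm outside, its top 10 mm flared to 32 mm outside and about 22 mm inside. A felt plug in the bore stops the stem with the head still 22 to 28 mm above the rim; about 8 N of push then drives both down until the head rests on the rim, and it stays.
- keeper_pivot (a point): Point on the keeper arm's upright hinge axis, level with the arm's top face, 133 mm above the worktop; 55 mm from the tube's axis in the holder's +y direction. The hub has a radius of 10 mm and rises 6 mm above this point; the post below is 12 mm thick.
- keeper_pin (a point): Middle of the keeper's upright round push pin, 145 mm above the worktop; 10 mm in diameter, standing 24 mm above the arm's top face (top at 156 mm), 55 mm from the hinge axis, right over the tube when closed. The arm is a flat steel bar 12 mm wide, 5 mm thick, underside 128 mm above the worktop, 4 mm above the dial of a thermometer fully home; it ends 7 mm beyond the pin.
- keeper (a joint): Angle of the keeper arm, rad: 0 = closed at its stop, the arm over the tube; grows to 2.1 as the arm swings anticlockwise seen from above (the pin moves first to the holder's +x). Turns with light friction (under 1 N at the pin) and stays where it is left. Starts closed or nearly so.
- spice_jar: Round jar with a green cap, 44 mm wide, 99 mm high, loose; a bystander between the two wooden things. Origin under its centre.
- mug: Purple mug, 80 mm wide, 89 mm high, loose bystander at the back. Origin under its middle.
- pepper_jar: Glass jar with a black lid, 70 mm wide, 115 mm high, loose bystander at the back. Origin under its centre.
- lemon: Lemon, 83 x 58 x 58 mm, loose bystander at the left. Origin under its centre.
- garlic: Garlic bulb, 53 mm, loose bystander at the left. Origin under its centre.
- holder: The wooden foot, 80 (x) x 130 (y) x 16 mm, fixed, that carries the tube at y = -28 mm and the keeper's hinge post at y = +27 mm. Origin under its centre.
- thermometer: The dial thermometer as a whole; origin at its stem tip, z up along the stem.
Not all that is in view belongs to the job. Leave any purple or turquoise look-alike of the thermometer alone.

How it is judged:
By the outcome, as a careful person would: the job done as asked, in the order asked, and still so for the second after the job is handed in, with the robot touching nothing.
It also fails if it takes over 72 s, if anything falls off the work surface, if the arm or the gripper's body presses on something with over 40 N, if the wrist force passes 120 N, or if a joint passes its speed limit or range.

### The arm

A 6-joint arm with a two-finger parallel gripper is mounted at the origin on a cart in front of the work surface, level with it; the furniture and walls round the work are solid. World frame = base frame: x ahead of the robot, y to its left, z up, the work surface at z = 0. Lengths are in m, angles in rad, forces in N, time in s.
With the tool pointing down it reaches from about 0.35 to 0.725 m from the base axis. Payload 6 kg.
Tool frame: the origin (TCP) lies midway between the tips of the shut fingers; the grasp point (between the pads) lies 19 mm behind it; z points along the fingers, y is the line along which they close (so a half turn about z gives the same grasp; the last joint's range is limited). The gripper opens to 85 mm and grips with 20 to 120 N. Pads are 22 mm wide; open, the fingers measure 114 mm over their backs; the gripper's body (76 mm by 85 mm) begins 54 mm behind the grasp point. The pads swing forward as they close: fully open they stand 13 mm farther back than shut.
Start: joints at [-0.771, 0.04, 0.085, 0, -1.615, -0.334], TCP at [0.269, -0.536, 0.231] pointing down, gripper open.
Joint ranges: [-2.56, 2.56], [-1.29, 2.01], [-1.08, 1.49], [-3.29, 1.98], [-2.81, -0.18], [-2.99, 2.99]. Speed limits (rad/s): [2.57, 2.57, 3.01, 3.14, 3.14, 3.14].

### API

Orientations are given as [roll, pitch, yaw] about the fixed x, y, z axes, in that order (R = Rz(yaw) Ry(pitch) Rx(roll)).
In Python, from rig import manip gives the robot as it stands.
- The arm moves only by the tool carry_out, never from a script. Its argument "increments" is a list that holds one entry, the list of rows, each a list of 6 numbers: the shift along the tool's x, y, z in m, then the turn, a rotation vector about the tool's x, y, z in degrees. In form: [[[x, y, z, ax, ay, az], ...]]. A call has 1 to 20 rows; each row shifts and turns the commanded pose from where the row before left it, along the tool's axes as they then stand; what a row does not reach is not made up. A row lasts 1/10 s, in which the tool goes at most 50 mm and 8.59 degrees, less where a joint would pass 70% of its speed; a pose out of reach is approached as far as the arm can. A call is refused whole if a number of a shift passes 0.05 or a number of a turn 8.59, either way. A call with a gripper value outside its range is refused whole. "grip" is the closure in counts, from 0 (fully open) to 255 (shut), set as the call begins (left out, the last holds). The fingers move at their own pace and stop on an object; "force" is the grip in N (left out, the last holds). Time passes only in rows, so rows that do not move let the fingers close. It gives the time, the measured TCP pose, the force, the opening and the grip force at its end, in the units of the state.
- manip.read_state(): the state, without advancing time (a new reading comes with each control period).
- manip.snapshot(name): name is "scene" or "top" or "wrist"; returns the picture (400x640x3 uint8, red, green, blue); there is no depth.
- manip.camera_info(name): a dict with "mtx" (3x3 intrinsics, pixels), "dist_coeffs" ([k1, k2, p1, p2, k3] as OpenCV has them; the pictures are not rectified), "rvec" (rotation vector, rad) and "tvec" (3), from world to camera coordinates, as OpenCV has them. Camera axes: x right, y down, z forward; pixel columns grow to the right and rows downward; lengths in m; the calibration is good to about 2 mm. A picture is of the moment at which its call begins: read the wrist's pose just before it. camera_info takes no time and is no camera call; for the wrist camera it gives the pose at the moment of the call.
- manip.job_done(): hands the job in; it is judged then, once.
Trained networks look in the newest picture that a camera, given by its name, has taken for a name from the list of things; names that differ only in an ending like _2 or _b are one class to them, and where a whole thing is asked for, a point or a joint stands for the part that bears it (a point fixed in the world has none). Each returns a list of dicts, best first, with "score" (0 to 1); they miss things now and then, are a little off and sometimes report something else, mostly with a low value. They report only what shows in the picture. A call takes as long as a camera call. They do not tell look-alikes from the thing itself.
- manip.outline_of(thing, camera): "region" (400x640 bool, what is visible of it).
- manip.tip_of(thing, camera): "centre" ([x, y, z] in m, in world coordinates, good to about 4 mm: a listed point, or the origin of a listed thing).
The state is a dict: "time": time; "qpos": joint angles; "joint_vel": joint speeds; "tau": joint torques, N m; "ee_pos": TCP position; "tool_rot": TCP orientation; "wrist_force": force on the tool from outside, world axes, zero at the start; "torque": the same for the moment, N m; "opening": opening from 0.0 (shut) to 1.0 (fully open); "finger_force": force on a finger pad.
Only numpy, scipy, OpenCV 4.12 (cv2) and the standard library are available. Lean on these libraries where they do the work, as an engineer would, in place of code of your own. Each camera call takes 0.05 s, during which the arm holds its last target. There are 200 camera calls.

## Working session

There is one attempt and no reset: what is moved stays moved. The work goes in short steps, Python scripts to look and compute and a tool call to move; the robot and the scene stay as the last step left them, time stands still between calls to the robot, and variables do not carry over. Pictures are saved under pics/ and viewed, at most 12 in all, crops included, and the job is handed in when it is done.

Besides the shell and the picture viewer there is one more tool, called after "Call:" as name(argument=value, ...) on one line, values as JSON. carry_out: Moves the arm, as the interface text tells. Its arguments: {"type":"object","properties":{"increments":{"type":"array"},"grip":{"type":"number"},"force":{"type":"number"}},"required":["increments"]}

```bash
mkdir -p pics; cat > h.py <<'E'
from rig import manip
import cv2, numpy as np
def ray(cam,px):
    i=manip.camera_info(cam);R=cv2.Rodrigues(np.array(i['rvec'],float))[0];t=np.array(i['tvec'],float).ravel()
    n=cv2.undistortPoints(np.array([[px]],float),np.array(i['mtx'],float),np.array(i['dist_coeffs'],float)).ravel()
    return -R.T@t, R.T@np.array([n[0],n[1],1.])
def atz(cam,px,z):
    c,d=ray(cam,px);return c+d*(z-c[2])/d[2]
def proj(cam,p):
    i=manip.camera_info(cam);return cv2.projectPoints(np.array([p],float),np.array(i['rvec'],float),np.array(i['tvec'],float),np.array(i['mtx'],float),np.array(i['dist_coeffs'],float))[0].ravel()
def snap(cam,name):
    im=manip.snapshot(cam);cv2.imwrite('pics/'+name+'.png',im[:,:,::-1]);return im
E
python3 - <<'E'
from h import *
np.set_printoptions(precision=4,suppress=True)
for c in ['top','scene']:
    snap(c,c+'0')
    for t in ['thermo_head','tube_mouth','keeper_pivot','keeper_pin','skewer','stand','holder','spice_jar']:
        print(c,t,[(round(r['score'],2),np.round(r['centre'],4).tolist()) for r in manip.tip_of(t,c)[:3]])
s=manip.read_state();print(s)
E
```

```text
top thermo_head [(0.7, [0.5576, -0.0477, 0.1046]), (0.54, [0.6357, 0.1748, 0.0921]), (0.51, [0.62, 0.1084, 0.0892])]
top tube_mouth [(0.57, [0.5408, 0.2557, 0.1123])]
top keeper_pivot [(0.7, [0.5275, 0.3069, 0.1344])]
top keeper_pin [(0.74, [0.5339, 0.2809, 0.0018]), (0.7, [0.5072, 0.0862, 0.0066]), (0.57, [0.545, 0.256, 0.1422])]
top skewer [(0.39, [0.5548, -0.1322, 0.01]), (0.37, [0.5326, 0.2833, -0.0027])]
top stand [(0.84, [0.5553, -0.0909, 0.001])]
top holder [(0.71, [0.5322, 0.281, -0.0006])]
top spice_jar [(0.7, [0.5073, 0.0854, 0.006])]
scene thermo_head [(0.71, [0.6525, 0.1703, 0.0951]), (0.62, [0.625, 0.1135, 0.0952]), (0.41, [0.5552, -0.09, -0.0017])]
scene tube_mouth [(0.77, [0.541, 0.25, 0.1056]), (0.7, [0.7479, 0.1082, -0.0008])]
scene keeper_pivot [(0.62, [0.523, 0.3067, 0.1338]), (0.48, [0.5467, 0.2507, 0.1473])]
scene keeper_pin [(0.69, [0.5471, 0.252, 0.1452])]
scene skewer [(0.43, [0.555, -0.089, -0.0043])]
scene stand [(0.82, [0.5534, -0.0911, -0.0041])]
scene holder [(0.58, [0.5338, 0.279, -0.0001])]
scene spice_jar [(0.64, [0.5041, 0.0836, -0.0001]), (0.42, [0.5374, 0.4555, -0.0])]
{'time': 0.9, 'qpos': array([-0.7713,  0.0402,  0.0848,  0.    , -1.6155, -0.3337]), 'joint_vel': array([-0.002 ,  0.0003, -0.0001, -0.0009, -0.0001, -0.0003]), 'tau': array([ -0.0001, -36.7925,  34.7444,   6.9331,  -0.0009,  -0.    ]), 'ee_pos': array([ 0.2695, -0.5361,  0.2313]), 'tool_rot': array([ 3.1415, -0.0001, -2.6758]), 'wrist_force': array([-0.5741,  0.1237, -0.3577]), 'torque': array([ 0.0053, -0.0427, -0.0339]), 'finger_force': 0.0, 'opening': 0.9980591515128692}
```

View pics/top0.png

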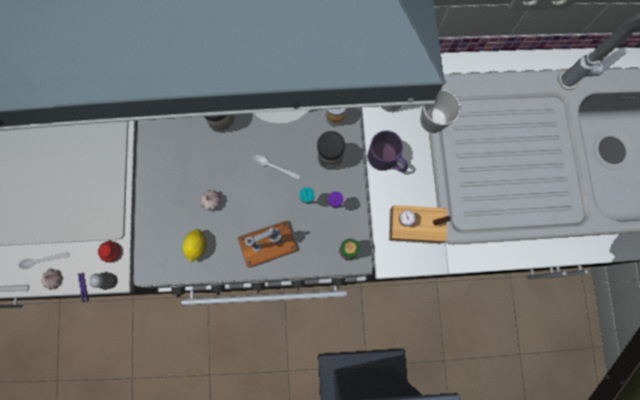

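View pics/scene0.png

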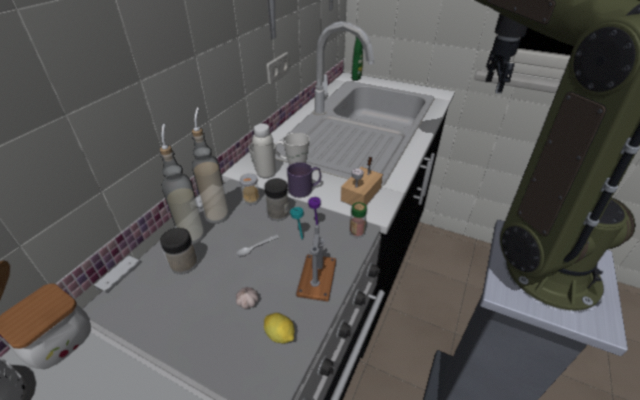

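The thermometer (white dial) is at top (408,218), in the block's left hole. The skewer is at (443,220), the holder at (268,243) and the jar at (350,248). The look-alikes are at (307,195) and (336,200). I'll move over to the holder for a close look.

Call:
carry_out(increments=[[[0,0,-0.006,0,0,-7.9],[0,0,-0.006,0,0,-7.9],[0,0,-0.006,0,0,-7.9],[0,0,-0.006,0,0,-7.9],[0,0,-0.006,0,0,-7.9],[0,0,-0.006,0,0,-7.9],[0,0,-0.006,0,0,-7.9],[0,0,-0.006,0,0,-7.9],[0,0,-0.006,0,0,-7.9],[0,0,-0.006,0,0,-7.9]]])

```text
time: 1.9
ee_pos: [0.2695, -0.5361, 0.2915]
tool_rot: [3.142, 0.0, -1.291]
wrist_force: [-0.5, 0.1, 0.4]
opening: 0.999
finger_force: 0.0
```

Call:
carry_out(increments=[[[-0.0322,-0.0216,0,0,0,0],[-0.0322,-0.0216,0,0,0,0],[-0.0322,-0.0216,0,0,0,0],[-0.0322,-0.0216,0,0,0,0],[-0.0322,-0.0216,0,0,0,0],[-0.0322,-0.0216,0,0,0,0],[-0.0322,-0.0216,0,0,0,0],[-0.0322,-0.0216,0,0,0,0],[-0.0322,-0.0216,0,0,0,0],[-0.0322,-0.0216,0,0,0,0],[-0.0322,-0.0216,0,0,0,0],[-0.0322,-0.0216,0,0,0,0],[-0.0322,-0.0216,0,0,0,0],[-0.0322,-0.0216,0,0,0,0],[-0.0322,-0.0216,0,0,0,0],[-0.0322,-0.0216,0,0,0,0],[-0.0322,-0.0216,0,0,0,0],[-0.0322,-0.0216,0,0,0,0],[-0.0322,-0.0216,0,0,0,0],[-0.0322,-0.0216,0,0,0,0]]])

```text
time: 3.9
ee_pos: [0.5115, 0.2024, 0.2915]
tool_rot: [-3.141, 0.0, -1.297]
wrist_force: [0.6, -0.2, 0.3]
opening: 1.003
finger_force: 0.0
```

```bash
cat > look.py <<'E'
from h import *
import sys
np.set_printoptions(precision=4,suppress=True)
s=manip.read_state();print(s['time'],s['ee_pos'],s['tool_rot'],s['wrist_force'],s['opening'],s['qpos'])
im=snap('wrist',sys.argv[1])
for t in sys.argv[2:]:
    print(t,[(round(r['score'],2),np.round(r['centre'],4).tolist(),np.round(proj('wrist',r['centre'])).tolist()) for r in manip.tip_of(t,'wrist')[:3]])
E
python3 look.py w1 tube_mouth keeper_pivot keeper_pin holder
```

```text
3.9 [0.5115 0.2024 0.2915] [-3.1412  0.0003 -1.2967] [ 0.5794 -0.2108  0.2844] 1.002971168682554 [ 0.7421 -0.0778  0.0783 -0.     -1.7263 -0.4679]
tube_mouth [(0.8, [0.5393, 0.2504, 0.1055], [279.0, 207.0])]
keeper_pivot [(0.67, [0.5277, 0.3078, 0.1342], [274.0, 268.0])]
keeper_pin [(0.94, [0.5518, 0.2549, 0.1455], [261.0, 222.0])]
holder [(0.95, [0.5377, 0.2778, -0.0042], [284.0, 203.0])]
```

View pics/w1.png

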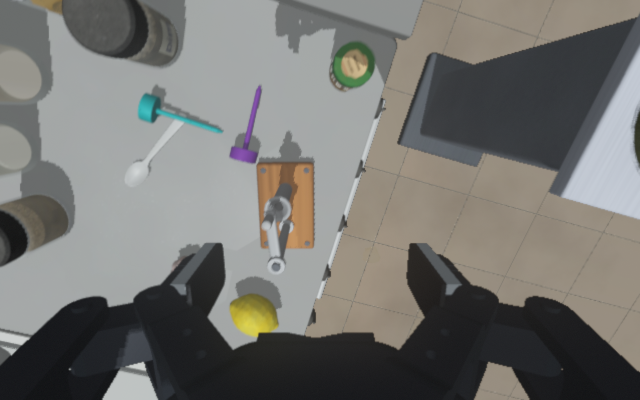

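The wrist view shows the holder at (285,205), the tube mouth at (279,205), the hinge at (275,266) and the pin at about (268,226), with the arm slightly open. I'll refine the holder pose from its wooden foot.

```bash
cat > hold.py <<'E'
from h import *
im=cv2.imread('pics/w1.png');hsv=cv2.cvtColor(im,cv2.COLOR_BGR2HSV)
m=cv2.inRange(hsv,(5,110,60),(20,255,255));m[:150]=0;m[255:]=0;m[:,:250]=0;m[:,325:]=0
pts=cv2.findNonZero(m).reshape(-1,2)
w=np.array([atz('wrist',p,0.016)[:2] for p in pts])
r=cv2.minAreaRect((w*1000).astype(np.float32));print(len(pts),r)
E
python3 hold.py
```

```text
2825 ((534.2742919921875, 275.74530029296875), (75.57765197753906, 125.70772552490234), 15.684027671813965)
```

Call:
carry_out(increments=[[[-0.01,-0.0132,0,0,0,-3],[-0.01,-0.0132,0,0,0,-3],[-0.0098,-0.0127,0,0,0,-3],[-0.0095,-0.0115,0,0,0,-2.5],[0,0,0.03,0,0,0],[0,0,0.03,0,0,0],[0,0,0.03,0,0,0],[0,0,0.02,0,0,0],[0,0,0.02,0,0,0],[0,0,0,0,0,0]]])

```text
time: 5.15
ee_pos: [0.544, 0.2532, 0.1588]
tool_rot: [3.137, -0.0, -1.098]
wrist_force: [-1.1, -0.3, -0.6]
opening: 1.002
finger_force: 0.0
```

```bash
python3 look.py w2 keeper_pin keeper_pivot tube_mouth
```

```text
5.15 [0.544  0.2532 0.1588] [ 3.1374 -0.     -1.0976] [-1.0501 -0.3187 -0.5836] 1.0016371143395506 [ 0.7685  0.048  -0.0383 -0.0012 -1.4885 -0.2951]
keeper_pin [(0.94, [0.554, 0.2551, 0.1449], [301.0, 230.0])]
keeper_pivot [(0.6, [0.5249, 0.3067, 0.1356], [307.0, 310.0])]
tube_mouth [(0.79, [0.5411, 0.2529, 0.1068], [323.0, 213.0])]
```

View pics/w2.png

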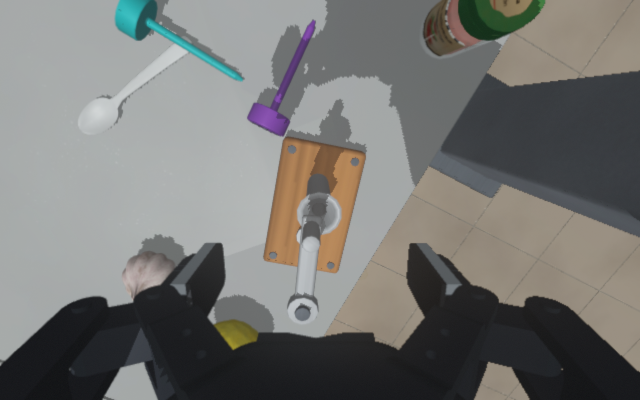

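The pin stands at about (312,210) with the hub at (303,308), and the arm is slightly off the tube mouth at (320,213). I'll centre the gripper on the pin, go down and grip gently.

Call:
carry_out(increments=[[[0.0025,-0.0094,0,0,0,0],[0,0,0.0085,0,0,0],[0,0,0.0085,0,0,0],[0,0,0,0,0,0]]])

```text
time: 5.75
ee_pos: [0.5539, 0.2566, 0.1418]
tool_rot: [3.138, -0.0, -1.096]
wrist_force: [0.4, -0.1, 0.1]
opening: 1.0
finger_force: 0.0
```

Call:
carry_out(increments=[[[0,0,0,0,0,0],[0,0,0,0,0,0],[0,0,0,0,0,0],[0,0,0,0,0,0],[0,0,0,0,0,0],[0,0,0,0,0,0],[0,0,0,0,0,0],[0,0,0,0,0,0],[0,0,0,0,0,0],[0,0,0,0,0,0]]], grip=255, force=20)

```text
time: 6.75
ee_pos: [0.5548, 0.2569, 0.1445]
tool_rot: [-3.141, -0.0, -1.096]
wrist_force: [-0.9, -1.3, 0.9]
opening: 0.103
finger_force: 19.6
```

Call:
carry_out(increments=[[[0,0,0,0,0,-6],[0,-0.0072,0,0,0,-7.5],[0,-0.0072,0,0,0,-7.5],[0,-0.0072,0,0,0,-7.5],[0,-0.0072,0,0,0,-7.5],[0,-0.0072,0,0,0,-7.5],[0,-0.0072,0,0,0,-7.5],[0,-0.0072,0,0,0,-7.5],[0,-0.0072,0,0,0,-7.5],[0,-0.0072,0,0,0,-7.5],[0,-0.0072,0,0,0,-7.5],[0,-0.0072,0,0,0,-7.5],[0,0,0,0,0,0],[0,0,0,0,0,0]]])

```text
time: 8.15
ee_pos: [0.5788, 0.3261, 0.1445]
tool_rot: [-3.141, -0.001, 0.445]
wrist_force: [-0.8, 1.4, 1.7]
opening: 0.104
finger_force: 19.9
```

Call:
carry_out(increments=[[[0,0,0,0,0,0],[0,0,0,0,0,0],[0,0,0,0,0,0],[0,0,0,0,0,0],[0,0,0,0,0,0],[0,0,-0.02,0,0,0],[0,0,-0.03,0,0,0],[0,0,-0.03,0,0,0],[0,0,-0.03,0,0,0]]], grip=0)

```text
time: 9.05
ee_pos: [0.5787, 0.3253, 0.2555]
tool_rot: [3.142, 0.0, 0.448]
wrist_force: [0.6, -0.2, 0.7]
opening: 0.997
finger_force: 0.0
```

Call:
carry_out(increments=[[[0,0,0,0,0,8.25],[0,0,0,0,0,8.25],[0,0,0,0,0,8.25],[0,0,0,0,0,8.25],[0,0,0,0,0,8.25],[0,0,0,0,0,8.25],[0,0,0,0,0,8.25],[0,0,0,0,0,8.25],[0,0,0,0,0,8.25],[0,0,0,0,0,8.25],[0,0,0,0,0,8.25],[0,0,0,0,0,8.25],[0,0,0,0,0,8.25],[0,0,0,0,0,8.25]]])

```text
time: 10.45
ee_pos: [0.5788, 0.3254, 0.2543]
tool_rot: [3.142, -0.0, -1.574]
wrist_force: [-0.0, 0.4, -0.1]
opening: 1.002
finger_force: 0.0
```

```bash
python3 look.py w3 keeper_pin keeper_pivot tube_mouth
```

```text
10.45 [0.5788 0.3254 0.2543] [ 3.1415 -0.     -1.5738] [-0.0419  0.3825 -0.1467] 1.0019034835691432 [ 0.8126  0.2162  0.3189 -0.0001 -1.6736 -0.8156]
keeper_pin [(0.69, [0.5834, 0.3269, 0.1448], [310.0, 194.0])]
keeper_pivot [(0.61, [0.5269, 0.3077, 0.1346], [375.0, 170.0])]
tube_mouth [(0.81, [0.5422, 0.252, 0.1033], [356.0, 103.0])]
```

View pics/w3.png

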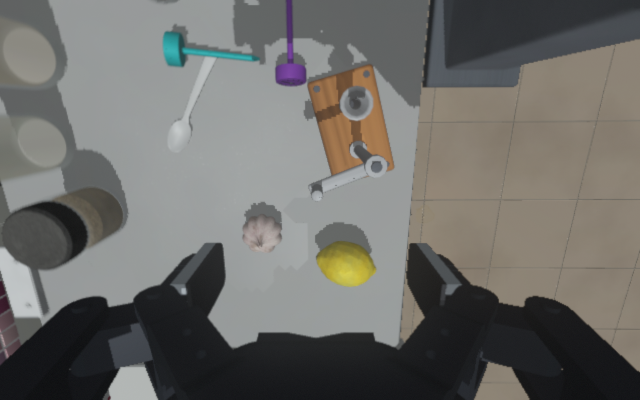

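Call:
carry_out(increments=[[[0.0372,0.0022,0,0,0,0],[0.0372,0.0022,0,0,0,0],[0.0372,0.0022,0,0,0,0],[0.0372,0.0022,0,0,0,0],[0.0372,0.0022,0,0,0,0],[0.0372,0.0022,0,0,0,0],[0.0372,0.0022,0,0,0,0],[0.0372,0.0022,0,0,0,0],[0.0372,0.0022,0,0,0,0],[0.0372,0.0022,0,0,0,0],[0,0,0,0,0,0],[0,0,0,0,0,0],[0,0,0,0,0,0]]])

```text
time: 11.95
ee_pos: [0.558, -0.0461, 0.2542]
tool_rot: [3.142, 0.0, -1.566]
wrist_force: [1.2, -0.9, 0.1]
opening: 0.996
finger_force: 0.0
```

```bash
python3 look.py w4 thermo_head thermo_seat skewer stand
```

```text
11.95 [ 0.558  -0.0461  0.2542] [ 3.1415  0.0003 -1.5656] [ 1.2308 -0.8703  0.1007] 0.9962243145286221 [ 0.276  -0.0626  0.0247 -0.0003 -1.658  -0.2709]
thermo_head [(0.71, [0.5599, -0.0538, 0.1001], [314.0, 172.0])]
thermo_seat [(0.97, [0.5563, -0.0558, 0.0939], [317.0, 169.0]), (0.49, [0.6061, 0.2126, 0.0132], [282.0, 337.0])]
skewer [(0.83, [0.552, -0.1279, 0.0116], [321.0, 97.0])]
stand [(0.95, [0.561, -0.0899, 0.0017], [313.0, 129.0])]
```

View pics/w4.png

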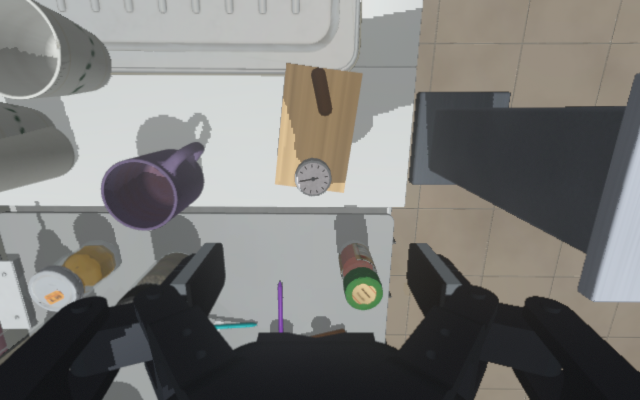

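w3 shows the arm swung well clear, with the pin at (317,190) and the tube mouth open at (356,103). In w4 the dial is at (313,177), the skewer handle at (321,92) and the mug at (155,185).

```bash
python3 - <<'E'
from h import *
im=cv2.imread('pics/w4.png');g=cv2.cvtColor(im[150:210,285:345],cv2.COLOR_BGR2HSV)
m=((g[:,:,1]<50)&(g[:,:,2]>60)).astype(np.uint8)
n,l,s,c=cv2.connectedComponentsWithStats(m);k=l[27,28+8] if l[27,36] else 1+np.argmax(s[1:,4]);print(s[k],c[k]+[285,150])
print(atz('wrist',(313,177),.112)); print(atz('wrist',c[k]+[285,150],.112))
print('mug',[ (r['score'],r['centre']) for r in manip.tip_of('mug','wrist')[:2]])
manip.snapshot('top')
print('top',atz('top',(408,218),.112))
print('mug',[ (r['score'],r['centre']) for r in manip.tip_of('mug','top')[:2]])
E
```

```text
[   0    8   60   52 2205] [312.89297052 188.40181406]
[ 0.56031292 -0.05195701  0.112     ]
[ 0.56038374 -0.0408224   0.112     ]
mug [(0.94, [0.7301, -0.0387, -0.0021]), (0.37, [0.7463, 0.1079, -0.0029])]
top [ 0.56122783 -0.05211052  0.112     ]
mug []
```

Call:
carry_out(increments=[[[0.0064,-0.0022,0.02,0,0,0],[0,0,0.03,0,0,0],[0,0,0.03,0,0,0],[0,0,0.03,0,0,0],[0,0,0.03,0,0,0],[0,0,0.02,0,0,0],[0,0,0.008,0,0,0],[0,0,0,0,0,0],[0,0,0,0,0,0]]])

```text
time: 13.25
ee_pos: [0.5609, -0.053, 0.0877]
tool_rot: [-3.14, -0.0, -1.567]
wrist_force: [0.1, 0.3, 0.5]
opening: 1.002
finger_force: 0.0
```

Call:
carry_out(increments=[[[0,0,0,0,0,0],[0,0,0,0,0,0],[0,0,0,0,0,0],[0,0,0,0,0,0],[0,0,0,0,0,0],[0,0,0,0,0,0],[0,0,0,0,0,0],[0,0,0,0,0,0]]], grip=255, force=25)

```text
time: 14.05
ee_pos: [0.5605, -0.053, 0.0868]
tool_rot: [-3.141, -0.0, -1.567]
wrist_force: [0.7, 0.3, 2.6]
opening: 0.415
finger_force: 24.9
```

Call:
carry_out(increments=[[[0,0,0,0,0,0],[0,0,-0.02,0,0,0],[0,0,-0.03,0,0,0],[0,0,-0.03,0,0,0],[0,0,-0.03,0,0,0],[0,0,-0.03,0,0,0],[-0.02,0.001,0,0,0,0],[-0.03,0.002,0,0,0,0],[-0.03,0.002,0,0,0,0],[-0.03,0.002,0,0,0,0],[-0.03,0.002,0,0,0,0],[-0.03,0.002,0,0,0,0],[-0.03,0.002,0,0,0,0],[-0.03,0.002,0,0,0,0],[-0.03,0.002,0,0,0,0],[-0.03,0.002,0,0,0,0],[-0.014,0.0005,0,0,0,0],[0,0,0,0,0,0],[0,0,0,0,0,0],[0,0,0,0,0,0]]], force=40)

```text
time: 16.05
ee_pos: [0.5398, 0.2501, 0.2262]
tool_rot: [3.141, -0.0, -1.568]
wrist_force: [-0.2, -0.7, 0.2]
opening: 0.408
finger_force: 41.0
```

```bash
python3 look.py w5 thermo_tip thermo_head tube_mouth; python3 - <<'E'
from h import *
ims=[]
for c in ['top','scene']:
    im=snap(c,c+'5')
    for t in ['thermo_tip','thermo_head','tube_mouth']:
        print(c,t,[(round(r['score'],2),np.round(r['centre'],4).tolist()) for r in manip.tip_of(t,c)[:3]])
    p=proj(c,[.541,.2515,.14]).astype(int);y=max(p[1]-50,0);x=max(p[0]-60,0)
    ims.append(cv2.resize(im[y:y+100,x:x+120],(396,330),interpolation=cv2.INTER_CUBIC));print(c,x,y)
w=cv2.imread('pics/w5.png')
cv2.imwrite('pics/c5.png',cv2.resize(np.vstack([np.hstack(ims)[:,:,::-1],cv2.resize(w[100:300,160:640],(792,330))[:, :]]),(720,600)))
E
```

```text
16.05 [0.5398 0.2501 0.2262] [ 3.1413 -0.0002 -1.5684] [-0.1711 -0.7479  0.16  ] 0.407533278922097 [ 0.7704  0.0264  0.0616 -0.0001 -1.6063 -0.768 ]
thermo_tip [(0.64, [0.611, 0.1259, -0.0002], [251.0, 56.0]), (0.61, [0.6477, 0.1978, 0.0018], [223.0, 123.0])]
thermo_head [(0.89, [0.7381, 0.1935, 0.0197], [135.0, 119.0]), (0.72, [0.5399, 0.2521, 0.2418], [315.0, 268.0])]
tube_mouth [(0.55, [0.542, 0.2502, 0.1056], [313.0, 189.0])]
top thermo_tip [(0.68, [0.6097, 0.1305, 0.0048]), (0.6, [0.6492, 0.2027, 0.0046]), (0.53, [0.5581, -0.0903, 0.0022])]
top thermo_head [(0.59, [0.7369, 0.1921, 0.0222]), (0.57, [0.6118, 0.2185, 0.0145])]
top tube_mouth [(0.58, [0.5423, 0.2544, 0.1081])]
top 213 182
scene thermo_tip [(0.81, [0.5431, 0.2547, 0.149]), (0.7, [0.5401, 0.2557, 0.2314]), (0.44, [0.6462, 0.1996, 0.0026])]
scene thermo_head [(0.58, [0.6114, 0.2217, 0.0201]), (0.51, [0.5437, 0.2543, 0.2459])]
scene tube_mouth [(0.89, [0.5375, 0.2525, 0.1082])]
scene 259 181
```

View pics/c5.png

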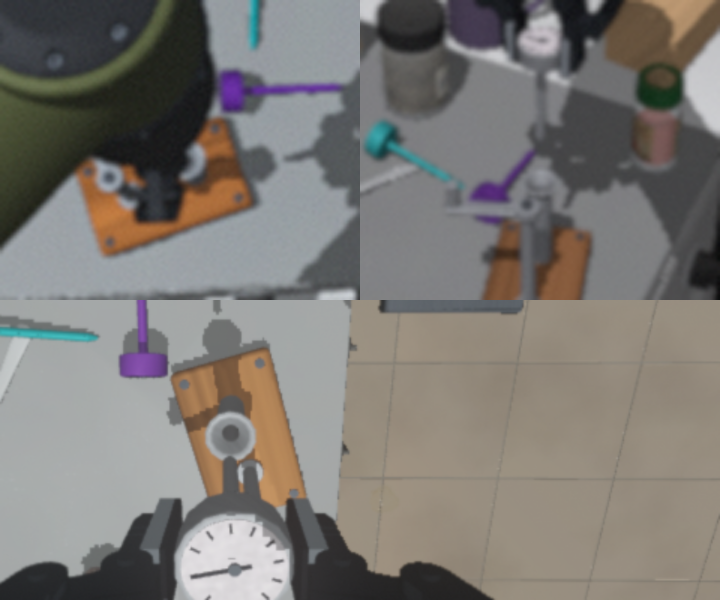

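```bash
python3 - <<'E'
from h import *
print('tube',atz('wrist',(314,189.3),.106));print('tip',atz('wrist',(313.5,208.5),.1494));print('dial',atz('wrist',(316,278.7),.2514))
w=cv2.imread('pics/w5.png');cv2.imwrite('pics/c5b.png',cv2.resize(w[165:305,265:365],(571,600*1)[:2],interpolation=cv2.INTER_CUBIC))
for p in ([.5398,.2501,.1494],[.5398,.2501,.2514]):print(proj('wrist',p))
E
```

```text
tube [0.54088187 0.25110924 0.106     ]
tip [0.5410312  0.25463182 0.1494    ]
dial [0.53929785 0.25245949 0.2514    ]
[315.16304862 202.72137572]
[314.83666447 273.73707048]
```

View pics/c5b.png

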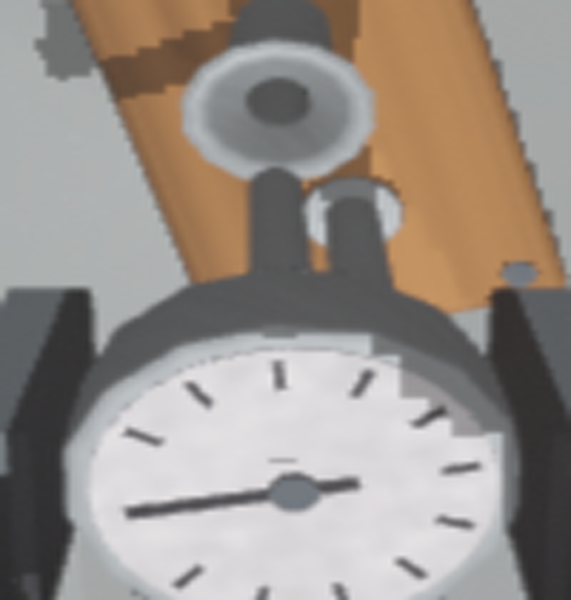

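The mouth is at about (313.7,190.7) in the wrist image, and the stem tip at (313.5,205.5) projects onto the same xy within about 1 mm, so I'll lower it while watching the force.

Call:
carry_out(increments=[[[0,0,0.02,0,0,0],[0,0,0.02,0,0,0],[0,0,0.01,0,0,0],[0,0,0.005,0,0,0],[0,0,0.005,0,0,0],[0,0,0.005,0,0,0],[0,0,0,0,0,0]]])

```text
time: 17.35
ee_pos: [0.5396, 0.2509, 0.161]
tool_rot: [3.141, -0.0, -1.568]
wrist_force: [-0.5, 0.6, -0.7]
opening: 0.406
finger_force: 41.0
```

Call:
carry_out(increments=[[[0,0,0.006,0,0,0],[0,0,0.006,0,0,0],[0,0,0.006,0,0,0],[0,0,0.006,0,0,0],[0,0,0.004,0,0,0],[0,0,0,0,0,0]]])

```text
time: 17.95
ee_pos: [0.5393, 0.2508, 0.1323]
tool_rot: [3.14, -0.001, -1.568]
wrist_force: [0.2, 0.9, -0.4]
opening: 0.408
finger_force: 41.0
```

Call:
carry_out(increments=[[[0,0,0.003,0,0,0],[0,0,0.003,0,0,0],[0,0,0,0,0,0]]])

```text
time: 18.25
ee_pos: [0.5395, 0.2509, 0.1268]
tool_rot: [3.141, -0.0, -1.568]
wrist_force: [0.5, -0.7, -1.2]
opening: 0.406
finger_force: 41.0
```

Call:
carry_out(increments=[[[0,0,0,0,0,0],[0,0,0,0,0,0],[0,0,0,0,0,0],[0,0,0,0,0,0],[0,0,0,0,0,0],[0,0,0,0,0,0],[0,0,-0.02,0,0,0],[0,0,-0.03,0,0,0],[0,0,-0.03,0,0,0],[0,0,0,0,0,0],[0,0,0,0,0,0]]], grip=0)

```text
time: 19.35
ee_pos: [0.5398, 0.2512, 0.2081]
tool_rot: [-3.141, 0.001, -1.568]
wrist_force: [0.1, -0.6, 0.2]
opening: 0.997
finger_force: 0.0
```

```bash
python3 look.py w6 thermo_head thermo_seat keeper_pin; python3 - <<'E'
from h import *
s=snap('scene','s6');p=proj('scene',[.541,.2515,.12]).astype(int)
a=cv2.resize(s[p[1]-50:p[1]+50,p[0]-50:p[0]+50],(400,400),interpolation=cv2.INTER_CUBIC)[:,:,::-1]
w=cv2.imread('pics/w6.png');b=cv2.resize(w[140:300,230:390],(400,400),interpolation=cv2.INTER_CUBIC)
cv2.imwrite('pics/c6.png',np.hstack([a,b]))
for t in ['thermo_head','thermo_seat']: print([(round(r['score'],2),np.round(r['centre'],4)) for r in manip.tip_of(t,'scene')[:3]])
E
```

```text
19.35 [0.5398 0.2512 0.2081] [-3.1406  0.0014 -1.5676] [ 0.099  -0.6474  0.1875] 0.9967799552539914 [ 0.7717  0.0254  0.0276 -0.0003 -1.5714 -0.7684]
thermo_head [(0.87, [0.7327, 0.1912, 0.0156], [130.0, 116.0]), (0.67, [0.5378, 0.2536, 0.135], [317.0, 210.0]), (0.59, [0.6084, 0.2199, 0.0203], [250.0, 145.0])]
thermo_seat [(0.85, [0.5367, 0.2504, 0.1319], [319.0, 205.0]), (0.85, [0.6084, 0.21, 0.0142], [251.0, 135.0]), (0.8, [0.731, 0.1987, 0.0138], [134.0, 124.0])]
keeper_pin [(0.94, [0.5814, 0.3243, 0.1459], [259.0, 303.0])]
[(0.69, array([0.6087, 0.2216, 0.0187])), (0.67, array([0.5415, 0.2533, 0.1442])), (0.59, array([0.7369, 0.1925, 0.0189]))]
[(0.76, array([0.5366, 0.2572, 0.1264])), (0.6, array([0.6073, 0.2183, 0.0183])), (0.43, array([0.7305, 0.1951, 0.0169]))]
```

View pics/c6.png

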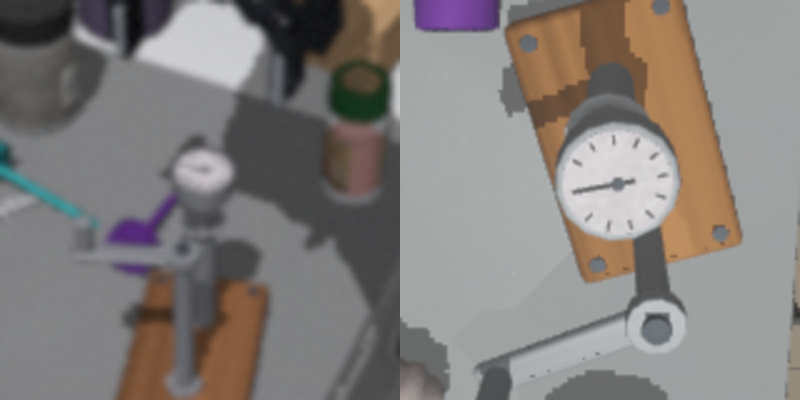

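The thermometer stands proud and upright in the tube, with the dial at wrist (317,213), and it is released. Next I shut the fingers and press.

Call:
carry_out(increments=[[[-0.0012,0.0005,0,0,0,0],[0,0,0,0,0,0],[0,0,0,0,0,0],[0,0,0,0,0,0],[0,0,0,0,0,0],[0,0,0,0,0,0],[0,0,0,0,0,0],[0,0,0.02,0,0,0],[0,0,0.02,0,0,0],[0,0,0.006,0,0,0],[0,0,0.004,0,0,0],[0,0,0.004,0,0,0],[0,0,0,0,0,0]]], grip=255, force=20)

```text
time: 21.0
ee_pos: [0.5393, 0.2522, 0.1536]
tool_rot: [-3.141, 0.0, -1.567]
wrist_force: [-0.8, -0.1, 0.1]
opening: 0.002
finger_force: 0.0
```

Call:
carry_out(increments=[[[0,0,0.004,0,0,0],[0,0,0.004,0,0,0],[0,0,0.003,0,0,0],[0,0,0.003,0,0,0],[0,0,0.003,0,0,0],[0,0,0.003,0,0,0],[0,0,0.003,0,0,0],[0,0,0,0,0,0]]])

```text
time: 21.8
ee_pos: [0.5401, 0.2523, 0.1318]
tool_rot: [-3.139, 0.001, -1.567]
wrist_force: [0.6, -0.1, 4.4]
opening: -0.004
finger_force: 2.3
```

Call:
carry_out(increments=[[[0,0,0.002,0,0,0],[0,0,0.002,0,0,0],[0,0,0.002,0,0,0],[0,0,0.001,0,0,0],[0,0,0,0,0,0],[0,0,0,0,0,0]]])

```text
time: 22.4
ee_pos: [0.5403, 0.2523, 0.1253]
tool_rot: [-3.138, 0.001, -1.567]
wrist_force: [0.3, -1.3, 5.7]
opening: 0.002
finger_force: 2.8
```

Call:
carry_out(increments=[[[0,0,0.001,0,0,0],[0,0,0.001,0,0,0],[0,0,0,0,0,0],[0,0,0,0,0,0]]])

```text
time: 22.8
ee_pos: [0.5404, 0.2524, 0.1234]
tool_rot: [-3.138, 0.001, -1.567]
wrist_force: [0.5, 0.3, 6.2]
opening: 0.0
finger_force: 3.0
```

Call:
carry_out(increments=[[[0,0,0.001,0,0,0],[0,0,0.001,0,0,0],[0,0,0,0,0,0],[0,0,0,0,0,0]]])

```text
time: 23.2
ee_pos: [0.5406, 0.2524, 0.1223]
tool_rot: [-3.137, 0.002, -1.567]
wrist_force: [-1.2, 0.4, 8.9]
opening: -0.003
finger_force: 4.6
```

Call:
carry_out(increments=[[[0,0,0.0007,0,0,0],[0,0,0.0008,0,0,0],[0,0,0,0,0,0],[0,0,0,0,0,0]]])

```text
time: 23.6
ee_pos: [0.5409, 0.2525, 0.1222]
tool_rot: [-3.136, 0.002, -1.567]
wrist_force: [-2.3, -1.0, 14.4]
opening: -0.006
finger_force: 7.0
```

Call:
carry_out(increments=[[[0,0,0.001,0,0,0],[0,0,0.001,0,0,0],[0,0,0,0,0,0],[0,0,0,0,0,0]]])

```text
time: 24.0
ee_pos: [0.5414, 0.2525, 0.1221]
tool_rot: [-3.134, 0.002, -1.567]
wrist_force: [-5.7, -1.5, 19.6]
opening: 0.0
finger_force: 10.1
```

Call:
carry_out(increments=[[[0,0,-0.01,0,0,0],[0,0,-0.03,0,0,0],[0,0,-0.03,0,0,0],[0,0,-0.03,0,0,0],[-0.03,-0.016,-0.015,0,0,0],[-0.03,-0.016,0,0,0,0],[-0.0135,-0.008,0,0,0,0],[0,0,0,0,0,0]]], grip=0)

```text
time: 24.8
ee_pos: [0.579, 0.3273, 0.2286]
tool_rot: [3.139, -0.001, -1.566]
wrist_force: [-0.3, 0.4, -1.3]
opening: 1.001
finger_force: 0.0
```

Call:
carry_out(increments=[[[0,0,0,0,0,-8.25],[0,0,0,0,0,-8.25],[0,0,0,0,0,-8.25],[0,0,0,0,0,-8.25],[0,0,0,0,0,-8.25],[0,0,0,0,0,-8.25],[0,0,0,0,0,-8.25],[0,0,0,0,0,-8.25],[0,0,0,0,0,-8.25],[0,0,0,0,0,-8.25],[0,0,0,0,0,-8.25],[0,0,0,0,0,-8.25],[0,0,0,0,0,-8.25],[0,0,0,0,0,-8.25],[0,0,0,0,0,0]]])

```text
time: 26.3
ee_pos: [0.5787, 0.3253, 0.2308]
tool_rot: [-3.141, 0.0, 0.449]
wrist_force: [0.4, -0.3, 0.6]
opening: 1.002
finger_force: 0.0
```

```bash
python3 look.py w7 keeper_pin thermo_head thermo_seat tube_mouth keeper_pivot
```

```text
26.3 [0.5787 0.3253 0.2308] [-3.1415  0.0003  0.4494] [ 0.4279 -0.2733  0.5887] 1.0015307943184646 [ 0.8124  0.2111  0.2704 -0.0002 -1.6303  1.2077]
keeper_pin []
thermo_head [(0.92, [0.5423, 0.2517, 0.1113], [370.0, 256.0]), (0.87, [0.7373, 0.1927, 0.0189], [488.0, 91.0]), (0.71, [0.6076, 0.223, 0.0188], [404.0, 184.0])]
thermo_seat [(0.98, [0.6072, 0.2116, 0.0172], [412.0, 188.0]), (0.94, [0.7274, 0.1967, 0.0145], [478.0, 99.0]), (0.6, [0.5386, 0.2519, 0.1093], [368.0, 258.0])]
tube_mouth [(0.56, [0.5411, 0.2513, 0.1063], [369.0, 255.0])]
keeper_pivot [(0.73, [0.5256, 0.308, 0.1343], [307.0, 259.0])]
```

View pics/w7.png

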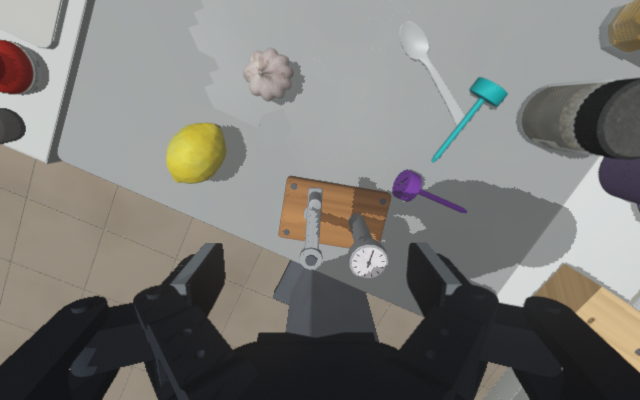

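The dial is seated on the tube at (368,258), and the pin at (315,197) lies between the finger planes. I'll go down and grip it.

Call:
carry_out(increments=[[[0,0,0.03,0,0,0],[0,0,0.03,0,0,0],[0,0,0.02,0,0,0],[0,0,0.006,0,0,0],[0,0,0,0,0,0]]])

```text
time: 27.1
ee_pos: [0.5787, 0.3255, 0.1442]
tool_rot: [3.141, 0.001, 0.448]
wrist_force: [0.1, 0.9, -0.4]
opening: 0.999
finger_force: 0.0
```

Call:
carry_out(increments=[[[0,0,0,0,0,0],[0,0,0,0,0,0],[0,0,0,0,0,0],[0,0,0,0,0,0],[0,0,0,0,0,0],[0,0,0,0,0,0],[0,0,0,0,0,0],[0,0,0,0,0,0],[0,0,0,0,0,0]]], grip=255, force=20)

```text
time: 28.0
ee_pos: [0.579, 0.3258, 0.1451]
tool_rot: [-3.141, -0.0, 0.448]
wrist_force: [-0.3, 0.9, 2.1]
opening: 0.101
finger_force: 19.5
```

Call:
carry_out(increments=[[[0,0,0,0,0,7],[0,0.0072,0,0,0,7.5],[0,0.0072,0,0,0,7.5],[0,0.0072,0,0,0,7.5],[0,0.0072,0,0,0,7.5],[0,0.0072,0,0,0,7.5],[0,0.0072,0,0,0,7.5],[0,0.0072,0,0,0,7.5],[0,0.0072,0,0,0,7.5],[0,0.0072,0,0,0,7.5],[0,0.0072,0,0,0,7.5],[0,0.0072,0,0,0,7.5],[0,0,0,0,0,0],[0,0,0,0,0,0]]])

```text
time: 29.4
ee_pos: [0.5555, 0.2564, 0.145]
tool_rot: [3.141, -0.001, -1.111]
wrist_force: [-1.0, -3.3, 2.5]
opening: 0.105
finger_force: 19.8
```

Call:
carry_out(increments=[[[0,0.005,0,0,0,5.2],[0,0.004,0,0,0,4.2],[0,0.002,0,0,0,2],[0,0,0,0,0,0],[0,0,0,0,0,0]]])

```text
time: 29.9
ee_pos: [0.546, 0.2524, 0.1451]
tool_rot: [-3.141, -0.001, -1.311]
wrist_force: [2.7, -4.4, 2.5]
opening: 0.101
finger_force: 19.8
```

Call:
carry_out(increments=[[[0,0.001,0,0,0,1],[0,0.001,0,0,0,1],[0,0.001,0,0,0,1],[0,0,0,0,0,0],[0,0,0,0,0,0]]])

```text
time: 30.4
ee_pos: [0.5431, 0.2515, 0.1451]
tool_rot: [-3.141, -0.001, -1.364]
wrist_force: [2.2, -5.9, 2.8]
opening: 0.099
finger_force: 19.8
```

Call:
carry_out(increments=[[[0,0.001,0,0,0,0],[0,0.001,0,0,0,0],[0,0.001,0,0,0,0],[0,0,0,0,0,0],[0,0,0,0,0,0]]])

```text
time: 30.9
ee_pos: [0.5416, 0.2511, 0.1452]
tool_rot: [-3.138, -0.001, -1.364]
wrist_force: [8.7, -5.2, -1.4]
opening: 0.097
finger_force: 19.7
```

Call:
carry_out(increments=[[[0,0.001,0,0,0,0],[0,0.001,0,0,0,0],[0,0,0,0,0,0],[0,0,0,0,0,0]]])

```text
time: 31.3
ee_pos: [0.5413, 0.2511, 0.1454]
tool_rot: [-3.134, -0.0, -1.365]
wrist_force: [17.9, -3.4, -5.0]
opening: 0.096
finger_force: 19.7
```

Call:
carry_out(increments=[[[0,0,0,0,0,0],[0,0,0,0,0,0],[0,0,0,0,0,0],[0,0,0,0,0,0],[0,0,0,0,0,0],[0,0,0,0,0,0],[0,0,-0.02,0,0,0],[0,0,-0.03,0,0,0],[0,0,-0.03,0,0,0],[0,0,-0.03,0,0,0],[0,0,0,0,0,0],[0,0,0,0,0,0]]], grip=0)

```text
time: 32.5
ee_pos: [0.5377, 0.2514, 0.2554]
tool_rot: [-3.14, 0.001, -1.365]
wrist_force: [-0.2, 0.1, -0.8]
opening: 0.996
finger_force: 0.0
```

```bash
python3 look.py w8 keeper_pin keeper_pivot thermo_head tube_mouth; python3 - <<'E'
from h import *
s=snap('scene','s8');p=proj('scene',[.541,.2515,.12]).astype(int)
a=cv2.resize(s[p[1]-50:p[1]+50,p[0]-50:p[0]+50],(400,400),interpolation=cv2.INTER_CUBIC)[:,:,::-1]
w=cv2.imread('pics/w8.png');b=cv2.resize(w[140:300,230:390],(400,400),interpolation=cv2.INTER_CUBIC)
cv2.imwrite('pics/c8.png',np.hstack([a,b]))
E
```

```text
32.5 [0.5377 0.2514 0.2554] [-3.1405  0.0013 -1.3649] [-0.1863  0.1047 -0.7567] 0.9964782901816585 [ 0.7745  0.0258  0.1141 -0.0005 -1.6575 -0.5687]
keeper_pin [(0.83, [0.5434, 0.253, 0.1442], [307.0, 193.0])]
keeper_pivot [(0.71, [0.5271, 0.3078, 0.1341], [313.0, 250.0])]
thermo_head [(0.96, [0.5381, 0.2534, 0.108], [314.0, 185.0]), (0.65, [0.608, 0.2202, 0.0194], [263.0, 129.0]), (0.62, [0.734, 0.1904, 0.0176], [159.0, 80.0])]
tube_mouth [(0.69, [0.5401, 0.2488, 0.1032], [313.0, 179.0])]
```

View pics/c8.png

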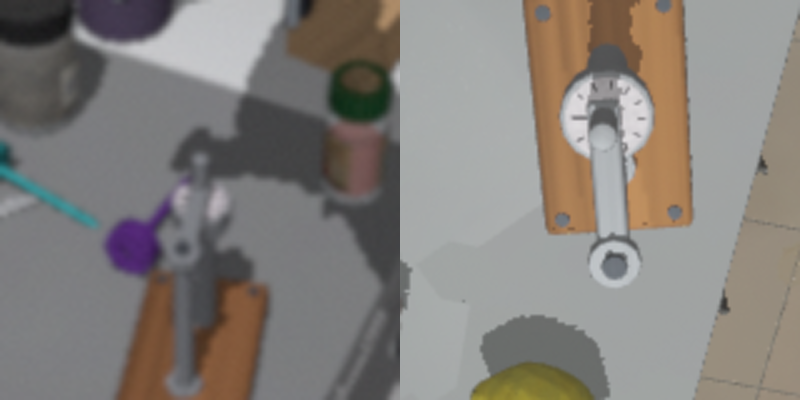

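The arm lies over the seated dial, in line with the holder's axis (pin at crop (602,130)). The stop was felt at 18 N, so I'm handing in.

```bash
python3 -c "
from rig import manip
print(manip.job_done())"
```

```text
the job is handed in; nothing more can be done
None
```

The job is handed in at about 33 s of the 72 s: the thermometer is pressed home on the tube's rim, the keeper arm is closed over it against its stop, and the skewer and everything else were left alone.

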